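# Load a bar into the cross-drilling jig under its sprung roller arm

## Task

Load the brass bar into the cross-drilling jig: lay it in the two vee blocks and slide it gently in under the sprung roller arm, the bar pushing the arm up, until its end just touches the end stop, and leave it lying in both vees with the roller bearing down on it. The bar is sawn stock of only roughly known length and the stop is set but only lightly nipped, so feel for the stop and do not push it out of its setting. Leave the other bars and the things on the bench where they are.

Things in the scene. Friction and masses are not known exactly. Their poses are not given: they have to be found in the camera images.
- bar_mid (a point): Centre of the brass bar: solid, round, bright yellow, 20 mm in diameter, hand-sawn to about 200 mm (up to 15 mm longer or shorter), both ends (bar_end_a, bar_end_b) alike with a 3 mm chamfer, 0.4 to 0.65 kg. Half-way along its true length, on its axis; x runs along it (either way round). It starts in one of the rack's three notches, its axis 38 mm above the bench.
- rack: Wooden stock rack fixed to the bench: 10 mm base board, 150 x 195 mm, and two notched cross boards, 18 mm thick, 36 mm high, centred 62 mm either side of the origin along x (106 mm clear between). Origin: centre of its underside; z up. Notches at y = -65, 0, +65 mm hold the bars along x with their middles near x = 0. Grip a bar from above between the cross boards.
- jig: Cross-drilling jig fixed to the bench: blue base plate 12 mm thick, x -105 to +140, y -45 to +85 mm from the origin (on its underside, below vee_line); x is the feed direction, y to its left, z up. Two steel vee blocks stand on it, 46 mm wide, tops 44 mm above the bench: the near one at x -98 to -68, the far one at x +25 to +85 mm. The gap between is open for fingers either side of the bar.
- vee_line (a point): Point on the axis that a 20 mm bar has when seated in the vees, 46 mm above the bench and straight above the jig's origin; axes as the jig's. The vees are 90 degrees, 24 mm across the mouth, oiled (friction about 0.2). The near end (-x) is open and the bar sticks out of it by 5 mm or more even when home; the stop is at the far end.
- roller_centre (a point): Centre of the hold-down's black free-turning roller, 24 mm in diameter, 16 mm wide, 65 mm ahead (+x) of vee_line over the far vee. At rest its underside is 4 mm above the axis of a seated bar: a bar end less than 54 mm ahead of vee_line is clear of it. Pushing the bar's end in under it lifts it 6 mm, at a peak of about 8 to 17 N; after that the bar slides on at about 4 to 9 N.
- holddown (a joint): Angle of the red sprung arm that carries the roller, in rad: 0 at rest (down), growing as the roller goes up, 0.10 when it rides on the seated bar (pressing it down with 6 to 7 N), 0.6 at most. The arm lies across the vees, pivoting on a dark post 58 mm to the left (+y) of the vee line; they reach 81 mm above the bench, 87 mm when lifted.
- stop_face (a point): Centre of the end stop's face, which the bar's end must touch, at the height of the bar's axis; x points along the feed, away from the bar. The stop is an aluminium block 30 mm wide, 61 mm high, with a 14 mm steel button and a brass thumb screw (top at 72 mm), set 88 to 106 mm ahead of vee_line. It is nipped so lightly that a push of about 15 N shifts it.
- steel_bar: Dark steel bar, 16 mm in diameter, 170 mm long, in the rack; to be left alone. Origin at its centre.
- alu_bar: Pale aluminium bar, 20 mm in diameter, 160 mm long, in the rack; to be left alone. Origin at its centre.
- oil_can: Green can, 60 mm in diameter, 110 mm high, out on the left of the work; to be left alone. Origin at the centre of its underside.
- screwdriver: Red-handled screwdriver, 190 mm long, lying between the jig and the rack, towards the robot; to be left alone.
Mind the look-alikes: they are no part of the job. Of the things that look like the part that bears bar_mid, the middle-sized one is meant.

How it is judged:
By the outcome, as a careful person would: the job done as asked, in the order asked, and still so for the second after the job is handed in, with the robot touching nothing.
It also fails if it takes over 72 s, if anything falls off the work surface, if the arm or the gripper's body presses on something with over 40 N, if the wrist force passes 120 N, or if a joint passes its speed limit or range.

## Robot

A 6-joint arm with a two-finger parallel gripper is mounted at the origin on the work surface. World frame = base frame: x ahead of the robot, y to its left, z up, the work surface at z = 0. Lengths are in m, angles in rad, forces in N, time in s.
With the tool pointing down it reaches from about 0.25 to 0.775 m from the base axis. Payload 4 kg.
Tool frame: the origin (TCP) lies between the finger pads; the fingertips stand 19 mm ahead of it and the grasp point (between the pads) is the TCP; z points along the fingers, y is the direction in which the jaws open and shut (so a half turn about z gives the same grasp; the last joint's range is limited). The gripper opens to 94 mm and grips with 3 to 60 N. Pads are 16 mm wide; open, the fingers measure 119 mm over their backs; the gripper's body (75 mm by 177 mm) begins 78 mm behind the grasp point.
Start: joints at [-1.305, 0.087, 1.371, -0, 1.684, -0.103], TCP at [0.198, -0.513, 0.225] pointing down, gripper open.
Joint ranges: [-3.1, 3.1], [-0.76, 2.03], [0.27, 2.55], [-1.08, 4.22], [0.17, 2.65], [-2.57, 2.57]. Speed limits (rad/s): [2.79, 2.79, 3.14, 3.14, 3.14, 3.14].

## Interface

Orientations are given as a unit quaternion [w, x, y, z].
In Python, from cell import r gives the robot as it stands.
- The arm moves only by the tool move_arm, never from a script. Its argument "commands" is a list of rows, each an object with "translation": the shift along the world's x, y, z in mm, a list of three; "dr": the turn, a rotation vector about the world's x, y, z in degrees, a list of three; "jaw": the closure, from 0 (fully open) to 1 (shut). A call has 1 to 10 rows; each row is the pose to reach, as a shift and turn from the pose commanded when the call began; what a row does not reach only later rows make up. A row lasts 1/10 s, in which the tool goes at most 50 mm and 8.59 degrees, less where a joint would pass 70% of its speed; a pose out of reach is approached as far as the arm can. A call with a gripper value outside its range is refused whole. The fingers move at their own pace and stop on an object; the grip force is fixed at half the most. Time passes only in rows, so rows that repeat a pose let the fingers close. It gives the time, the measured TCP pose, the force and the opening at its end, in the units of the state.
- r.observe(): the state, without advancing time (a new reading comes with each control period).
- r.get_image(name): name is "side" or "top"; returns a dict with "pixels" (480x640x3 uint8, red, green, blue), "depth" (480x640 float32, m along the optical axis (not along the pixel's ray), 0 where there is no reading), "fx", "fy", "cx", "cy" (pixels), "position" and "orientation" of the camera in the world. Camera axes: x right, y up, looking along -z (the intrinsics and any distortion apply to the point x, -y, -z); pixel columns grow to the right and rows downward; lengths in m; the calibration is good to about 2 mm. A picture is of the moment at which its call begins.
- r.finish_job(): hands the job in, once; it reports no verdict.
The state is a dict: "time": time; "q": joint angles; "qvel": joint speeds; "tau": joint torques, N m; "tool_pos": TCP position; "tcp_rot": TCP orientation; "force": force on the tool from outside, world axes, zero at the start; "ft_torque": the same for the moment, N m; "gripper_width": opening from 0.0 (shut) to 1.0 (fully open).
Only numpy, scipy, OpenCV 4.12 (cv2) and the standard library are available. Lean on these libraries where they do the work, as an engineer would, in place of code of your own. Each camera call takes 0.05 s, during which the arm holds its last target. There are 200 camera calls.

## Working session

There is one attempt and no reset: what is moved stays moved. The work goes in short steps, Python scripts to look and compute and a tool call to move; the robot and the scene stay as the last step left them, time stands still between calls to the robot, and variables do not carry over. Pictures are saved under pics/ and viewed, about 8 in all and at most 12, crops included, and the job is handed in when it is done.

Besides the shell and the picture viewer there is one more tool, called after "Call:" as a command line: name --argument value ..., lists and objects as JSON in quotes. move_arm: Moves the arm, as the interface text tells. Its arguments: {"type":"object","properties":{"commands":{"type":"array","items":{"type":"object","properties":{"translation":{"type":"array","items":{"type":"number"}},"dr":{"type":"array","items":{"type":"number"}},"jaw":{"type":"number"}}}}},"required":["commands"]}

```bash
mkdir -p pics; ls
cat > h.py <<'E'
import numpy as np, cv2
from scipy.spatial.transform import Rotation as R
from cell import r
def shot(n):
    d=r.get_image(n); np.savez('%s.npz'%n,**d); return d
def load(n): return {k:v for k,v in np.load('%s.npz'%n).items()}
def rot(d):
    w,x,y,z=d['orientation']; return R.from_quat([x,y,z,w]).as_matrix()
def ray(d,u,v):
    c=np.stack([(np.asarray(u,float)-d['cx'])/d['fx'],-(np.asarray(v,float)-d['cy'])/d['fy'],-np.ones(np.shape(u))],-1)
    return c@rot(d).T
def onz(d,u,v,z):
    a=ray(d,u,v);p=d['position'];t=(z-p[2])/a[...,2];return p+t[...,None]*a
def cloud(d):
    v,u=np.mgrid[0:480,0:640];return d['position']+ray(d,u,v)*d['depth'][...,None]
E
python3 - <<'E'
from h import *
for n in('top','side'):
    d=shot(n); cv2.imwrite(f'pics/{n}1.png',d['pixels'][...,::-1]); print(n,d['position'],rot(d).round(3).tolist(),d['fx'],d['cx'],d['cy'],[k for k in d])
print(r.observe())
E
```

```text
pics
top [ 0.29217162 -0.02943305  1.32396568] [[-0.054, 0.975, -0.217], [-0.999, -0.053, 0.009], [-0.003, 0.217, 0.976]] 517.4996803574069 323.5359114952333 241.04735982306093 ['pixels', 'depth', 'fx', 'fy', 'cx', 'cy', 'position', 'orientation']
side [0.06163887 0.62567266 0.70264458] [[-0.798, 0.374, -0.472], [-0.602, -0.484, 0.635], [0.009, 0.791, 0.612]] 476.07631406106543 324.41729439756676 240.80446283103603 ['pixels', 'depth', 'fx', 'fy', 'cx', 'cy', 'position', 'orientation']
{'time': 0.1, 'q': array([-1.30511232e+00,  8.78809276e-02,  1.37202800e+00,  8.89176223e-06,
        1.68361053e+00, -1.03097137e-01]), 'qvel': array([ 0.00034921, -0.00155125, -0.00269322, -0.00088722, -0.00108245,
       -0.00120173]), 'tau': array([ 3.30574490e-03, -3.41251409e+01, -3.03300762e+01,  7.21255573e-02,
        3.04177066e-02, -1.06658626e-04]), 'tool_pos': array([ 0.19814851, -0.51260046,  0.22345939]), 'tcp_rot': array([-9.60576664e-04,  9.83047623e-01,  1.83347874e-01, -7.38283140e-05]), 'force': array([-0.32120163, -0.31285751, -0.09105897]), 'ft_torque': array([2.86369938e-02, 2.43095897e-02, 1.14647609e-05]), 'gripper_width': 1.0001687388074862}
```

View pics/top1.png

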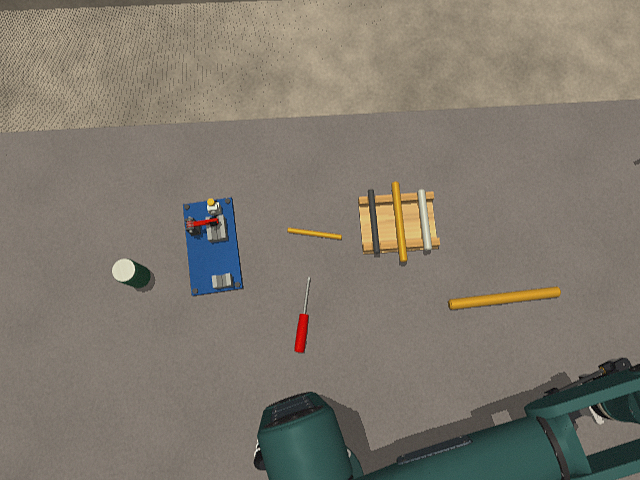

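View pics/side1.png

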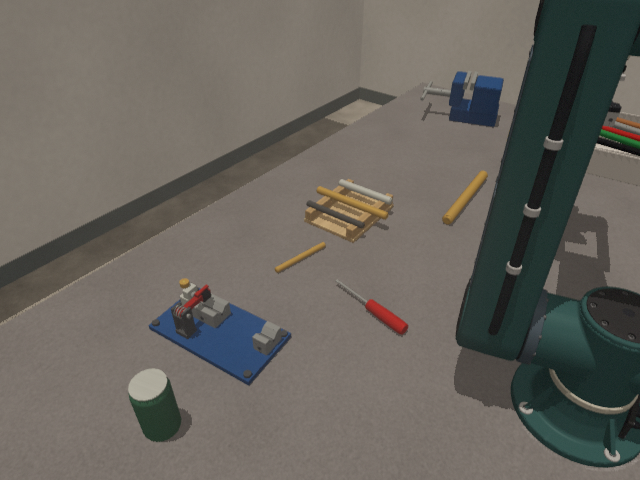

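The top view shows the brass bar in the middle notch at (400,222). The jig is at (212,246) with its feed pointing up the picture, and the stop is at (212,204). The other yellow bars, at (315,234) and (505,298), are decoys.

Run:
```python
from h import *
def world(d,m,z):
    v,u=np.nonzero(m); return onz(d,u,v,z)[:,:2]
def big(m,box):
    k=np.zeros_like(m);x0,x1,y0,y1=box;k[y0:y1,x0:x1]=m[y0:y1,x0:x1];return k>0
for n,bb,jb in(('top',(385,415,175,270),(175,250,190,300)),('side',(310,392,180,222),(145,295,275,385))):
    d=load(n);h=cv2.cvtColor(d['pixels'],cv2.COLOR_RGB2HSV);H,S,V=h[...,0],h[...,1],h[...,2]
    m=big(((H>14)&(H<25)&(S>175)&(V>110)).astype('u1'),bb)
    mm=m.astype('u1');nl,l,st,_=cv2.connectedComponentsWithStats(mm);i=1+st[1:,4].argmax()
    p=world(d,l==i,0.042 if n=='top' else .044)*1000
    c=p.mean(0);U,s,Vt=np.linalg.svd(p-c,full_matrices=False);a=Vt[0]*np.sign(Vt[0,0])
    t=(p-c)@a;w=(p-c)@Vt[1];print(n,'bar n',st[i],'mid',c+a*(t.max()+t.min())/2+0*a,'len',np.ptp(t),'wid',np.ptp(w),'ang',np.degrees(np.arctan2(a[1],a[0])))
    m=big(((H>100)&(H<125)&(S>130)).astype('u1'),jb)
    p=(world(d,m,.012)*1000).astype('f4');rc=cv2.minAreaRect(p)
    print('jig',rc);print(cv2.boxPoints(rc).round(1).tolist())
d=load('top');P=cloud(d)*1000
h=cv2.cvtColor(d['pixels'],cv2.COLOR_RGB2HSV)
reg=np.zeros((480,640),bool);reg[185:300,175:255]=1
# vee blocks by depth
b=reg&(P[...,2]>36)&(P[...,2]<52)
nl,l,st,c=cv2.connectedComponentsWithStats(b.astype('u1'))
for i in range(1,nl):
    if st[i,4]>15: q=P[l==i];print('blk',st[i],q.min(0).round(1),q.max(0).round(1),q.mean(0).round(1))
q=P[reg&(P[...,2]>66)];print('high',q.min(0),q.max(0))
big_=cv2.resize(np.hstack([d['pixels'][180:305,165:260],d['pixels'][170:295,350:445]]),None,fx=4,fy=4,interpolation=cv2.INTER_CUBIC);cv2.imwrite('pics/crop.png',big_[...,::-1])
```

```text
top bar n [392 182  15  80 556] mid [ 619.10327451 -236.17387662] len 209.4650474266374 wid 18.866739946082504 ang 1.1811476239578786
jig ((588.371337890625, 248.92633056640625), (244.25685119628906, 129.8053741455078), 5.594696521759033)
[[460.5, 301.6000061035156], [473.20001220703125, 172.39999389648438], [716.2000122070312, 196.1999969482422], [703.5999755859375, 325.3999938964844]]Traceback (most recent call last):
  File "<stdin>", line 9, in <module>
ValueError: attempt to get argmax of an empty sequence
```

Run:
```python
from h import *
d=load('side');h=cv2.cvtColor(d['pixels'],cv2.COLOR_RGB2HSV);print(h[204,352],h[340,200],h[200,345])
def reg(m,b):
    k=np.zeros((480,640),bool);x0,x1,y0,y1=b;k[y0:y1,x0:x1]=m[y0:y1,x0:x1];return k
H,S,V=[h[...,i] for i in range(3)]
m=reg((H>100)&(H<125)&(S>130),(145,295,275,385));v,u=np.nonzero(m)
rc=cv2.minAreaRect((onz(d,u,v,.012)[:,:2]*1000).astype('f4'));print('jig side',rc)
m=reg((H>10)&(H<25)&(S>170),(310,392,180,222));v,u=np.nonzero(m)
if len(u):
    p=onz(d,u,v,.043)[:,:2]*1000;print(len(u),cv2.minAreaRect(p.astype('f4')))
d=load('top');P=cloud(d)*1000
g=reg(np.ones((480,640),bool),(175,255,185,300))
A=np.radians(5.6);Rm=np.array([[np.cos(A),np.sin(A)],[-np.sin(A),np.cos(A)]])
J=P.copy();J[...,:2]=(P[...,:2]-[572.9,227.3])@Rm.T
b=g&(P[...,2]>30)&(P[...,2]<52)
nl,l,st,c=cv2.connectedComponentsWithStats(b.astype('u1'))
for i in range(1,nl):
    if st[i,4]>15: q=J[l==i];print('blk',st[i],q.min(0).round(1),q.max(0).round(1))
h=cv2.cvtColor(d['pixels'],cv2.COLOR_RGB2HSV)
m=reg((h[...,0]>15)&(h[...,0]<30)&(h[...,1]>150),(195,225,190,215));q=J[m];print('screw',q.mean(0),np.ptp(q,0))
B=np.hstack([d['pixels'][180:305,165:260],d['pixels'][170:295,350:445]]);cv2.imwrite('pics/crop.png',cv2.resize(B,None,fx=4,fy=4,interpolation=cv2.INTER_CUBIC)[...,::-1])
```

```text
[ 18 150 131] [108 138 113] [ 19 151 152]
jig side ((587.0289916992188, 253.10418701171875), (241.3193817138672, 127.76972961425781), 5.584553241729736)
blk [208 203  12  12  48] [ 89.3 -14.2  32.4] [121.7  14.8  51.8]
blk [206 215  21  27 330] [ 23.2 -22.6  30. ] [85.1 24.9 49.3]
blk [189 231  10   4  17] [48.4 47.8 32.5] [53.9 68.7 48.7]
blk [212 274  20  15 234] [-98.6 -23.   30.2] [-68.6  24.2  50.3]
screw [115.72594169   0.88619694  68.19195492] [42.00181143 27.22983219 78.16730658]
```

View pics/crop.png

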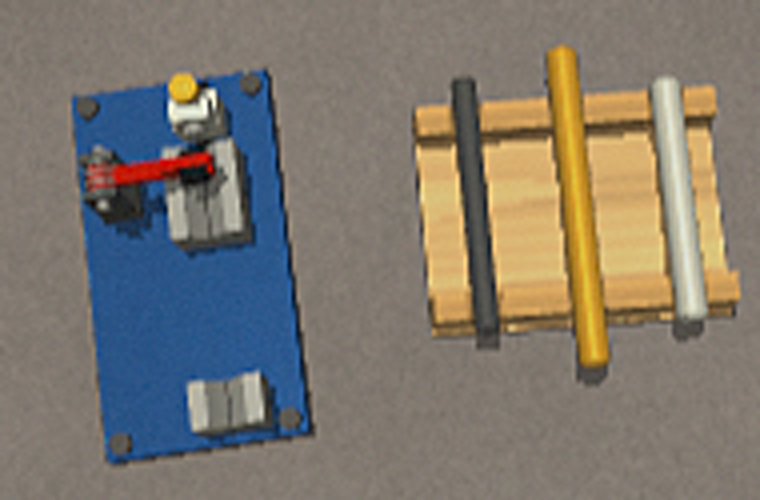

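Call:
move_arm --commands '[{"translation":[40,26,0],"dr":[0,0,-2],"jaw":0.47},{"translation":[80,52,0],"dr":[0,0,-4],"jaw":0.47},{"translation":[120,78,-10],"dr":[0,0,-6],"jaw":0.47},{"translation":[160,104,-20],"dr":[0,0,-8],"jaw":0.47},{"translation":[200,130,-30],"dr":[0,0,-10],"jaw":0.47},{"translation":[240,156,-40],"dr":[0,0,-12],"jaw":0.47},{"translation":[280,182,-50],"dr":[0,0,-14],"jaw":0.47},{"translation":[325,208,-60],"dr":[0,0,-16],"jaw":0.47},{"translation":[365,235,-70],"dr":[0,0,-18],"jaw":0.47},{"translation":[405,260,-75],"dr":[0,0,-20],"jaw":0.47}]'

```text
time: 1.1
tool_pos: [0.604, -0.2513, 0.1476]
tcp_rot: [-0.001, 1.0, 0.009, -0.001]
force: [0.1, -1.3, -0.0]
gripper_width: 0.529
```

Call:
move_arm --commands '[{"translation":[24,16,0],"dr":[0,0,0],"jaw":0.47},{"translation":[24,16,0],"dr":[0,0,0],"jaw":0.47},{"translation":[24,16,0],"dr":[0,0,0],"jaw":0.47}]'

```text
time: 1.4
tool_pos: [0.627, -0.2366, 0.1485]
tcp_rot: [-0.0, 1.0, 0.01, -0.001]
force: [0.5, 0.5, 0.5]
gripper_width: 0.528
```

Call:
move_arm --commands '[{"translation":[0,0,-30],"dr":[0,0,0],"jaw":0.47},{"translation":[0,0,-60],"dr":[0,0,0],"jaw":0.47},{"translation":[0,0,-85],"dr":[0,0,0],"jaw":0.47},{"translation":[0,0,-100],"dr":[0,0,0],"jaw":0.47},{"translation":[0,0,-110],"dr":[0,0,0],"jaw":0.47},{"translation":[0,0,-110],"dr":[0,0,0],"jaw":0.47}]'

```text
time: 2.0
tool_pos: [0.6261, -0.2375, 0.0384]
tcp_rot: [-0.0, 1.0, 0.009, -0.001]
force: [-0.0, 0.3, -0.5]
gripper_width: 0.53
```

Run:
```python
from h import *
a=shot('top')['pixels'][150:290,340:460];b=shot('side')['pixels'][140:280,280:440]
f=lambda x:cv2.resize(x,(400,400*x.shape[0]//x.shape[1]),interpolation=cv2.INTER_CUBIC)
a,b=f(a),f(b);k=min(len(a),len(b));cv2.imwrite('pics/grip.png',np.hstack([a[:k],b[:k]])[...,::-1]);print(r.observe()['tool_pos'],r.observe()['force'])
```

```text
[ 0.62773474 -0.23774025  0.04083082] [ 0.33443011 -0.0547288  -0.17116383]
```

View pics/grip.png

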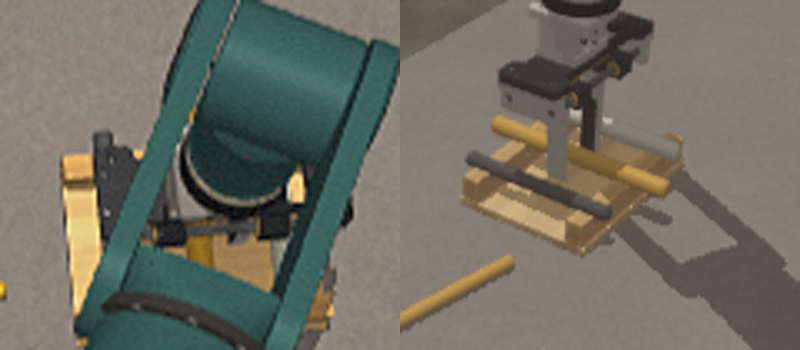

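The fingers straddle the brass bar, at about (590,150) in the right half, and clear both neighbours. I'll close and lift.

Call:
move_arm --commands '[{"translation":[0,0,0],"dr":[0,0,0],"jaw":1},{"translation":[0,0,0],"dr":[0,0,0],"jaw":1},{"translation":[0,0,0],"dr":[0,0,0],"jaw":1},{"translation":[0,0,0],"dr":[0,0,0],"jaw":1},{"translation":[0,0,0],"dr":[0,0,0],"jaw":1},{"translation":[0,0,0],"dr":[0,0,0],"jaw":1}]'

```text
time: 2.7
tool_pos: [0.6276, -0.2357, 0.04]
tcp_rot: [-0.001, 1.0, 0.01, 0.0]
force: [-0.2, 5.5, 3.5]
gripper_width: 0.202
```

Call:
move_arm --commands '[{"translation":[0,0,15],"dr":[0,0,0],"jaw":1},{"translation":[0,0,40],"dr":[0,0,0],"jaw":1},{"translation":[0,0,70],"dr":[0,0,0],"jaw":1},{"translation":[0,0,100],"dr":[0,0,0],"jaw":1},{"translation":[0,0,100],"dr":[0,0,0],"jaw":1},{"translation":[0,0,100],"dr":[0,0,0],"jaw":1}]'

```text
time: 3.3
tool_pos: [0.6271, -0.2377, 0.1393]
tcp_rot: [0.001, 1.0, 0.01, 0.0]
force: [-0.6, 0.9, -4.3]
gripper_width: 0.206
```

```bash
cat > look.py <<'E'
# brass bar as seen by the side camera: silhouette axis ends -> rays on plane z
from h import *
def bar(z,n='side',box=None,thr=(12,26,120,70)):
    d=shot(n);h=cv2.cvtColor(d['pixels'],cv2.COLOR_RGB2HSV)
    m=((h[...,0]>thr[0])&(h[...,0]<thr[1])&(h[...,1]>thr[2])&(h[...,2]>thr[3]))
    k=np.zeros_like(m);x0,x1,y0,y1=box;k[y0:y1,x0:x1]=m[y0:y1,x0:x1]
    v,u=np.nonzero(k);P=cloud(d)[k]*1000;return d,u,v,P
E
python3 - <<'E'
from look import *
s=r.observe();print(s['tool_pos'],s['force'],s['ft_torque'],s['gripper_width'])
d,u,v,P=bar(0,box=(250,480,60,260))
cv2.imwrite('pics/lift.png',d['pixels'][40:280,200:520][...,::-1].repeat(2,0).repeat(2,1))
E
```

```text
[ 0.62707688 -0.23769237  0.13925051] [-0.62808362  0.94471234 -4.33860661] [ 0.04776834 -0.00645672 -0.0055714 ] 0.20609121218322193
```

View pics/lift.png

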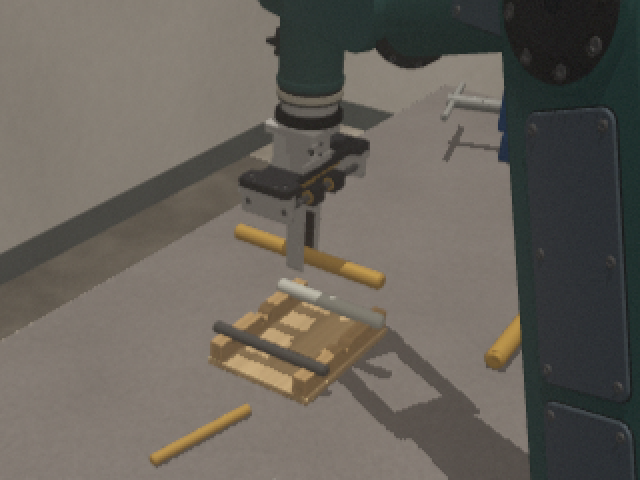

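Run:
```python
from h import *
d=load('side');h=cv2.cvtColor(d['pixels'],cv2.COLOR_RGB2HSV);P=cloud(d)*1000
m=(h[...,0]>12)&(h[...,0]<26)&(h[...,1]>120);k=np.zeros_like(m);k[148:186,312:396]=m[148:186,312:396]
q=P[k];q=q[(q[:,2]>100)&(q[:,2]<190)&(abs(q[:,1]+237)<30)];c=np.median(q,0);f=np.polyfit(q[:,0],q[:,1:],1)
print(len(q),q.min(0),q.max(0),'slope y,z',f[0])
```

```text
503 [ 512.46490623 -244.6725126   129.55975354] [ 722.76745152 -222.7705436   149.34726933] slope y,z [0.0191025  0.00742379]
```

Call:
move_arm --commands '[{"translation":[-9,40,0],"dr":[0,0,0.4],"jaw":1},{"translation":[-18,80,0],"dr":[0,0,0.8],"jaw":1},{"translation":[-27,120,0],"dr":[0,0,1.2],"jaw":1},{"translation":[-36,160,0],"dr":[0,0,1.6],"jaw":1},{"translation":[-45,200,0],"dr":[0,0,2],"jaw":1},{"translation":[-54,240,0],"dr":[0,0,2.4],"jaw":1},{"translation":[-63,280,0],"dr":[0,0,2.8],"jaw":1},{"translation":[-72,320,0],"dr":[0,0,3.2],"jaw":1},{"translation":[-81,360,0],"dr":[0,0,3.6],"jaw":1},{"translation":[-90,400,0],"dr":[0,0,4.4],"jaw":1}]'

```text
time: 4.35
tool_pos: [0.5351, 0.1639, 0.1362]
tcp_rot: [0.001, 0.999, 0.048, -0.003]
force: [-0.0, -0.5, -4.9]
gripper_width: 0.202
```

Call:
move_arm --commands '[{"translation":[-8,30,0],"dr":[0,0,0],"jaw":1},{"translation":[-15,50,0],"dr":[0,0,0],"jaw":1},{"translation":[-15,60,0],"dr":[0,0,0],"jaw":1},{"translation":[-15,60,0],"dr":[0,0,0],"jaw":1}]'

```text
time: 4.75
tool_pos: [0.5213, 0.2234, 0.1373]
tcp_rot: [0.001, 0.999, 0.049, -0.002]
force: [0.4, -1.0, -4.2]
gripper_width: 0.205
```

Run:
```python
from h import *
d=shot('side');s=r.observe();print(s['tool_pos'],s['tcp_rot'],s['force'])
h=cv2.cvtColor(d['pixels'],cv2.COLOR_RGB2HSV);P=cloud(d)*1000
m=(h[...,0]>12)&(h[...,0]<26)&(h[...,1]>110);q=P[m];q=q[(q[:,2]>100)&(q[:,2]<190)&(abs(q[:,1]-222)<35)&(q[:,0]>380)&(q[:,0]<660)]
print(len(q),q.min(0),q.max(0),np.polyfit(q[:,0],q[:,1:],1)[0])
d=shot('top');h=cv2.cvtColor(d['pixels'],cv2.COLOR_RGB2HSV);P=cloud(d)*1000
m=(h[...,0]>12)&(h[...,0]<26)&(h[...,1]>110);q=P[m];q=q[(q[:,2]>100)&(q[:,2]<190)&(abs(q[:,1]-222)<35)&(q[:,0]>380)&(q[:,0]<660)]
print(len(q),q.min(0),q.max(0))
cv2.imwrite('pics/over.png',np.hstack([d['pixels'][120:360,100:420],load('side')['pixels'][200:440,60:380]])[...,::-1])
```

```text
[0.52180298 0.22236754 0.13774396] [ 9.77007218e-04  9.98822002e-01  4.84977110e-02 -1.27493441e-03] [ 0.03240035 -0.02310213 -3.78374546]
738 [407.02632508 208.13588531 128.11159993] [560.79043669 236.02104424 147.36924003] [0.09429006 0.01490916]
49 [441.94951725 218.10826244 135.90233531] [618.13522178 227.84779505 149.34819705]
```

View pics/over.png

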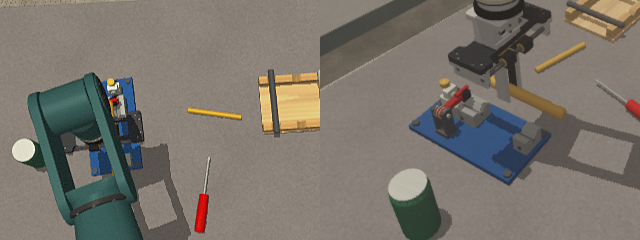

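The bar is held above the jig, about (520,95) in the right half. Its far end is about 45 mm ahead of vee_line, so it clears the roller. Lowering now.

Call:
move_arm --commands '[{"translation":[-3,0,-25],"dr":[0,0,0],"jaw":1},{"translation":[-3,0,-50],"dr":[0,0,0],"jaw":1},{"translation":[-3,0,-70],"dr":[0,0,0],"jaw":1},{"translation":[-3,0,-80],"dr":[0,0,0],"jaw":1},{"translation":[-3,0,-84],"dr":[0,0,0],"jaw":1},{"translation":[-3,0,-84],"dr":[0,0,0],"jaw":1}]'

```text
time: 5.45
tool_pos: [0.5196, 0.2223, 0.0555]
tcp_rot: [0.0, 0.999, 0.048, -0.0]
force: [-0.4, 0.8, -4.6]
gripper_width: 0.204
```

Call:
move_arm --commands '[{"translation":[0,0,-1],"dr":[0,0,0],"jaw":1},{"translation":[0,0,-2],"dr":[0,0,0],"jaw":1},{"translation":[0,0,-2],"dr":[0,0,0],"jaw":1}]'

```text
time: 5.75
tool_pos: [0.5197, 0.2231, 0.0543]
tcp_rot: [-0.0, 0.999, 0.048, 0.001]
force: [0.2, 0.2, -4.7]
gripper_width: 0.205
```

Call:
move_arm --commands '[{"translation":[0,0,-1],"dr":[0,0,0],"jaw":1},{"translation":[0,0,-2],"dr":[0,0,0],"jaw":1},{"translation":[0,0,-2],"dr":[0,0,0],"jaw":1}]'

```text
time: 6.05
tool_pos: [0.5191, 0.223, 0.0514]
tcp_rot: [0.0, 0.999, 0.048, -0.0]
force: [1.2, -0.5, -3.7]
gripper_width: 0.204
```

Call:
move_arm --commands '[{"translation":[0,0,-0.5],"dr":[0,0,0],"jaw":1},{"translation":[0,0,-1],"dr":[0,0,0],"jaw":1},{"translation":[0,0,-1],"dr":[0,0,0],"jaw":1}]'

```text
time: 6.35
tool_pos: [0.5192, 0.2229, 0.0504]
tcp_rot: [0.0, 0.999, 0.048, -0.0]
force: [0.7, 0.0, -4.1]
gripper_width: 0.206
```

Call:
move_arm --commands '[{"translation":[0,0,-0.5],"dr":[0,0,0],"jaw":1},{"translation":[0,0,-1],"dr":[0,0,0],"jaw":1},{"translation":[0,0,-1],"dr":[0,0,0],"jaw":1}]'

```text
time: 6.65
tool_pos: [0.5192, 0.2229, 0.0494]
tcp_rot: [0.0, 0.999, 0.048, -0.0]
force: [-0.4, -0.1, -4.2]
gripper_width: 0.206
```

Call:
move_arm --commands '[{"translation":[0,0,-0.5],"dr":[0,0,0],"jaw":1},{"translation":[0,0,-1],"dr":[0,0,0],"jaw":1},{"translation":[0,0,-1],"dr":[0,0,0],"jaw":1}]'

```text
time: 6.95
tool_pos: [0.5193, 0.2231, 0.0486]
tcp_rot: [-0.0, 0.999, 0.048, 0.0]
force: [-0.2, 1.2, -4.0]
gripper_width: 0.205
```

Call:
move_arm --commands '[{"translation":[0,0,-0.5],"dr":[0,0,0],"jaw":1},{"translation":[0,0,-1],"dr":[0,0,0],"jaw":1},{"translation":[0,0,-1],"dr":[0,0,0],"jaw":1}]'

```text
time: 7.25
tool_pos: [0.5195, 0.2236, 0.0481]
tcp_rot: [-0.001, 0.999, 0.048, 0.0]
force: [-0.5, 1.0, -1.3]
gripper_width: 0.208
```

Call:
move_arm --commands '[{"translation":[0,0,-0.5],"dr":[0,0,0],"jaw":1},{"translation":[0,0,-0.5],"dr":[0,0,0],"jaw":1},{"translation":[0,0,-0.5],"dr":[0,0,0],"jaw":1}]'

```text
time: 7.55
tool_pos: [0.5196, 0.2237, 0.0479]
tcp_rot: [-0.001, 0.999, 0.048, 0.001]
force: [-2.3, 4.4, 2.3]
gripper_width: 0.204
```

Call:
move_arm --commands '[{"translation":[0,0,-0.5],"dr":[0,0,0],"jaw":0.47},{"translation":[0,0,-0.5],"dr":[0,0,0],"jaw":0.47},{"translation":[0,0,-0.5],"dr":[0,0,0],"jaw":0.47},{"translation":[0,0,-0.5],"dr":[0,0,0],"jaw":0.47},{"translation":[0,0,20],"dr":[0,0,0],"jaw":0.47},{"translation":[0,0,50],"dr":[0,0,0],"jaw":0.47},{"translation":[0,0,80],"dr":[0,0,0],"jaw":0.47},{"translation":[-40,-4,90],"dr":[0,0,0],"jaw":1},{"translation":[-80,-8,90],"dr":[0,0,0],"jaw":1},{"translation":[-120,-12,90],"dr":[0,0,0],"jaw":1}]'

```text
time: 8.55
tool_pos: [0.3985, 0.2106, 0.1374]
tcp_rot: [0.0, 0.999, 0.048, 0.001]
force: [-0.2, -0.2, 1.2]
gripper_width: 0.309
```

Call:
move_arm --commands '[{"translation":[-30,-3,0],"dr":[0,0,0],"jaw":1},{"translation":[-30,-3,0],"dr":[0,0,0],"jaw":1},{"translation":[-30,-3,0],"dr":[0,0,0],"jaw":1}]'

```text
time: 8.85
tool_pos: [0.3695, 0.2079, 0.1374]
tcp_rot: [-0.0, 0.999, 0.048, 0.001]
force: [0.6, 0.1, 0.6]
gripper_width: 0.056
```

```bash
cat > ends.py <<'E'
from h import *
A=np.radians(5.6);Rm=np.array([[np.cos(A),np.sin(A)],[-np.sin(A),np.cos(A)]])
def J(P):
    P=P.copy();P[...,:2]=(P[...,:2]-[572.9,227.3])@Rm.T;return P
for n in('top','side'):
    d=shot(n);h=cv2.cvtColor(d['pixels'],cv2.COLOR_RGB2HSV)
    m=(h[...,0]>12)&(h[...,0]<27)&(h[...,1]>110)&(h[...,2]>60)
    v,u=np.nonzero(m);q=J(onz(d,u,v,.049 if n=='top' else .052)*1000);k=(abs(q[:,1])<20)&(abs(q[:,0]+60)<150)&(q[:,0]<100)
    g=J(cloud(d)*1000)[m][k];q=q[k];g=g[(g[:,2]>30)&(g[:,2]<62)&(abs(g[:,1])<20)&(g[:,0]<96)]
    print(n,'jig x',q[:,0].min().round(1),q[:,0].max().round(1),'y',q[:,1].min().round(1),q[:,1].max().round(1),'dy/dx',np.polyfit(q[:,0],q[:,1],1).round(4))
    if len(g):print('  depth',g.min(0).round(1),g.max(0).round(1),'z fit',np.polyfit(g[:,0],g[:,2],1).round(4))
s=r.observe();print(s['time'],J(s['tool_pos']*1000).round(1),s['force'],s['gripper_width'])
E
python3 ends.py
python3 - <<'E'
from h import *
a=load('top')['pixels'][170:320,150:350];b=load('side')['pixels'][260:410,120:320];cv2.imwrite('pics/laid.png',np.hstack([cv2.resize(x,None,fx=2,fy=2,interpolation=cv2.INTER_CUBIC) for x in(a,b)])[...,::-1])
E
```

```text
top jig x -205.7 45.9 y -16.4 10.0 dy/dx [0.0058 0.5239]
  depth [-157.2   -9.7   32.9] [50.3 10.3 61.8] z fit [-6.00000e-03  5.32588e+01]
side jig x -171.1 44.1 y -5.8 17.5 dy/dx [-3.2000e-03  5.9871e+00]
  depth [-166.8   -5.8   40.2] [43.4 12.8 58.3] z fit [2.3000e-03 5.1983e+01]
8.95 [-203.4    0.6  137.3] [ 0.85158745  1.37342511 -0.23133763] 0.006480311064436916
```

View pics/laid.png

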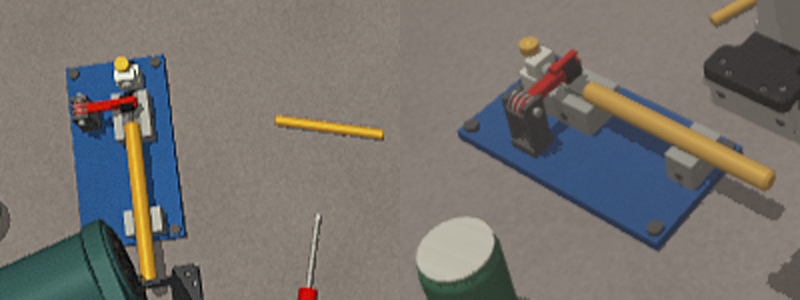

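The bar lies in both vees, left half from (133,125) to (150,280), with its far end short of the black roller. The fingers now go down behind the near end and push.

Call:
move_arm --commands '[{"translation":[0,0,-30],"dr":[0,0,0],"jaw":1},{"translation":[0,0,-60],"dr":[0,0,0],"jaw":1},{"translation":[0,0,-82],"dr":[0,0,0],"jaw":1},{"translation":[0,0,-82],"dr":[0,0,0],"jaw":1},{"translation":[10,1,-82],"dr":[0,0,0],"jaw":1},{"translation":[17.9,1.8,-82],"dr":[0,0,0],"jaw":1},{"translation":[19.9,2,-82],"dr":[0,0,0],"jaw":1},{"translation":[19.9,2,-82],"dr":[0,0,0],"jaw":1}]'

```text
time: 9.75
tool_pos: [0.3906, 0.2103, 0.0562]
tcp_rot: [-0.0, 0.999, 0.048, 0.001]
force: [-0.4, 0.3, 0.8]
gripper_width: 0.009
```

Call:
move_arm --commands '[{"translation":[2,0.2,0],"dr":[0,0,0],"jaw":1},{"translation":[4,0.4,0],"dr":[0,0,0],"jaw":1},{"translation":[6,0.6,0],"dr":[0,0,0],"jaw":1},{"translation":[8,0.8,0],"dr":[0,0,0],"jaw":1},{"translation":[10,1,0],"dr":[0,0,0],"jaw":1}]'

```text
time: 10.25
tool_pos: [0.3987, 0.2109, 0.0549]
tcp_rot: [0.0, 0.999, 0.048, -0.001]
force: [-2.7, -0.3, 1.1]
gripper_width: 0.004
```

Call:
move_arm --commands '[{"translation":[1,0.1,0],"dr":[0,0,0],"jaw":1},{"translation":[2,0.2,0],"dr":[0,0,0],"jaw":1},{"translation":[3,0.3,0],"dr":[0,0,0],"jaw":1}]'

```text
time: 10.55
tool_pos: [0.4017, 0.2112, 0.0549]
tcp_rot: [0.0, 0.999, 0.048, -0.001]
force: [-3.3, -0.1, 1.8]
gripper_width: 0.003
```

Call:
move_arm --commands '[{"translation":[1,0.1,0],"dr":[0,0,0],"jaw":1},{"translation":[2,0.2,0],"dr":[0,0,0],"jaw":1},{"translation":[3,0.3,0],"dr":[0,0,0],"jaw":1},{"translation":[4,0.4,0],"dr":[0,0,0],"jaw":1},{"translation":[5,0.5,0],"dr":[0,0,0],"jaw":1},{"translation":[6,0.6,0],"dr":[0,0,0],"jaw":1},{"translation":[7,0.7,0],"dr":[0,0,0],"jaw":1},{"translation":[8,0.8,0],"dr":[0,0,0],"jaw":1}]'

```text
time: 11.35
tool_pos: [0.4103, 0.2121, 0.055]
tcp_rot: [0.0, 0.999, 0.048, -0.0]
force: [-2.7, 0.9, 0.4]
gripper_width: 0.003
```

Call:
move_arm --commands '[{"translation":[1,0.1,0],"dr":[0,0,0],"jaw":1},{"translation":[2,0.2,0],"dr":[0,0,0],"jaw":1},{"translation":[3,0.3,0],"dr":[0,0,0],"jaw":1},{"translation":[4,0.4,0],"dr":[0,0,0],"jaw":1},{"translation":[5,0.5,0],"dr":[0,0,0],"jaw":1}]'

```text
time: 11.85
tool_pos: [0.4131, 0.2124, 0.0549]
tcp_rot: [0.0, 0.999, 0.048, -0.003]
force: [-10.0, -0.7, 7.5]
gripper_width: 0.008
```

Call:
move_arm --commands '[{"translation":[1,0.1,0],"dr":[0,0,0],"jaw":1},{"translation":[2,0.2,0],"dr":[0,0,0],"jaw":1},{"translation":[3,0.3,0],"dr":[0,0,0],"jaw":1},{"translation":[4,0.4,0],"dr":[0,0,0],"jaw":1},{"translation":[5,0.5,0],"dr":[0,0,0],"jaw":1}]'

```text
time: 12.35
tool_pos: [0.4143, 0.2125, 0.0548]
tcp_rot: [0.001, 0.999, 0.049, -0.007]
force: [-18.5, -1.5, 14.1]
gripper_width: 0.003
```

Call:
move_arm --commands '[{"translation":[1,0.1,0],"dr":[0,0,0],"jaw":1},{"translation":[2,0.2,0],"dr":[0,0,0],"jaw":1},{"translation":[3,0.3,0],"dr":[0,0,0],"jaw":1},{"translation":[4,0.4,0],"dr":[0,0,0],"jaw":1}]'

```text
time: 12.75
tool_pos: [0.4201, 0.2132, 0.0547]
tcp_rot: [0.0, 0.999, 0.049, -0.005]
force: [-11.8, -1.4, 6.5]
gripper_width: 0.0
```

```bash
python3 ends.py
python3 - <<'E'
from h import *
a=load('top')['pixels'][170:320,150:350];b=load('side')['pixels'][260:410,120:320];cv2.imwrite('pics/in.png',np.hstack([cv2.resize(x,None,fx=2,fy=2,interpolation=cv2.INTER_CUBIC) for x in(a,b)])[...,::-1])
E
```

```text
top jig x -153.8 63.3 y -19.8 10.1 dy/dx [ 0.0363 -0.4155]
  depth [-101.8   -9.8   40.8] [61.3  9.7 61.2] z fit [1.51000e-02 5.38386e+01]
side jig x -145.3 64.0 y -5.6 17.3 dy/dx [-0.019   6.1102]
  depth [-141.7   -5.6   40.7] [64.1 12.6 58. ] z fit [3.70000e-03 5.19118e+01]
12.85 [-152.6    0.8   54.7] [-10.49184813  -1.38627193   5.87382917] 0.0038452890547435734
```

View pics/in.png

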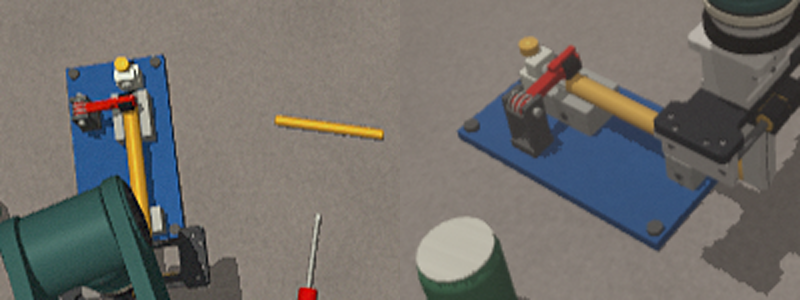

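The roller is lifted at the bar's end, near (135,103) on the left, after a force peak of about 18 N. The arm yields at about 2 N/mm, so I'll go on slowly.

Call:
move_arm --commands '[{"translation":[1,0.1,0],"dr":[0,0,0],"jaw":1},{"translation":[2,0.2,0],"dr":[0,0,0],"jaw":1},{"translation":[3,0.3,0],"dr":[0,0,0],"jaw":1},{"translation":[4,0.4,0],"dr":[0,0,0],"jaw":1},{"translation":[5,0.5,0],"dr":[0,0,0],"jaw":1},{"translation":[5,0.5,0],"dr":[0,0,0],"jaw":1}]'

```text
time: 13.45
tool_pos: [0.4273, 0.2137, 0.0547]
tcp_rot: [0.0, 0.999, 0.048, -0.002]
force: [-7.6, -1.0, 3.9]
gripper_width: 0.002
```

Call:
move_arm --commands '[{"translation":[1,0.1,0],"dr":[0,0,0],"jaw":1},{"translation":[2,0.2,0],"dr":[0,0,0],"jaw":1},{"translation":[3,0.3,0],"dr":[0,0,0],"jaw":1},{"translation":[4,0.4,0],"dr":[0,0,0],"jaw":1},{"translation":[5,0.5,0],"dr":[0,0,0],"jaw":1},{"translation":[5,0.5,0],"dr":[0,0,0],"jaw":1}]'

```text
time: 14.05
tool_pos: [0.4323, 0.2143, 0.0547]
tcp_rot: [0.0, 0.999, 0.048, -0.002]
force: [-8.2, -0.5, 5.2]
gripper_width: 0.005
```

Call:
move_arm --commands '[{"translation":[1,0.1,0],"dr":[0,0,0],"jaw":1},{"translation":[2,0.2,0],"dr":[0,0,0],"jaw":1},{"translation":[3,0.3,0],"dr":[0,0,0],"jaw":1},{"translation":[4,0.4,0],"dr":[0,0,0],"jaw":1},{"translation":[5,0.5,0],"dr":[0,0,0],"jaw":1},{"translation":[5,0.5,0],"dr":[0,0,0],"jaw":1}]'

```text
time: 14.65
tool_pos: [0.4373, 0.2147, 0.0547]
tcp_rot: [0.0, 0.999, 0.048, -0.002]
force: [-7.4, -1.3, 3.7]
gripper_width: 0.005
```

Call:
move_arm --commands '[{"translation":[0.7,0.07,0],"dr":[0,0,0],"jaw":1},{"translation":[1.4,0.14,0],"dr":[0,0,0],"jaw":1},{"translation":[2.1,0.21,0],"dr":[0,0,0],"jaw":1},{"translation":[3,0.3,0],"dr":[0,0,0],"jaw":1},{"translation":[3,0.3,0],"dr":[0,0,0],"jaw":1}]'

```text
time: 15.15
tool_pos: [0.4403, 0.215, 0.0547]
tcp_rot: [0.0, 0.999, 0.048, -0.002]
force: [-7.5, -1.3, 4.5]
gripper_width: 0.006
```

Call:
move_arm --commands '[{"translation":[0.5,0.05,0],"dr":[0,0,0],"jaw":1},{"translation":[1,0.1,0],"dr":[0,0,0],"jaw":1},{"translation":[1.5,0.15,0],"dr":[0,0,0],"jaw":1},{"translation":[2,0.2,0],"dr":[0,0,0],"jaw":1},{"translation":[2,0.2,0],"dr":[0,0,0],"jaw":1}]'

```text
time: 15.65
tool_pos: [0.4422, 0.2152, 0.0547]
tcp_rot: [0.0, 0.999, 0.048, -0.002]
force: [-7.7, -1.5, 4.4]
gripper_width: 0.007
```

```bash
python3 ends.py
```

```text
top jig x -131.5 89.3 y -19.8 10.1 dy/dx [ 0.0401 -1.3412]
  depth [-76.3  -9.7  39.2] [91.9  9.6 60.7] z fit [1.40000e-03 5.31446e+01]
side jig x -124.3 68.8 y -5.4 17.5 dy/dx [-0.0111  7.1459]
  depth [-119.7   -4.7   40.2] [76.2 13.  57.6] z fit [-9.00000e-04  5.15081e+01]
15.75 [-131.2    0.7   54.7] [-7.75607798 -1.26176327  4.08555869] 0.00652478601055576
```

Call:
move_arm --commands '[{"translation":[0.5,0.05,0],"dr":[0,0,0],"jaw":1},{"translation":[1,0.1,0],"dr":[0,0,0],"jaw":1},{"translation":[1.5,0.15,0],"dr":[0,0,0],"jaw":1},{"translation":[1.5,0.15,0],"dr":[0,0,0],"jaw":1}]'

```text
time: 16.15
tool_pos: [0.4437, 0.2153, 0.0547]
tcp_rot: [0.0, 0.999, 0.048, -0.002]
force: [-8.1, -0.7, 4.0]
gripper_width: 0.003
```

Call:
move_arm --commands '[{"translation":[0.5,0.05,0],"dr":[0,0,0],"jaw":1},{"translation":[1,0.1,0],"dr":[0,0,0],"jaw":1},{"translation":[1.5,0.15,0],"dr":[0,0,0],"jaw":1},{"translation":[1.5,0.15,0],"dr":[0,0,0],"jaw":1}]'

```text
time: 16.55
tool_pos: [0.4452, 0.2155, 0.0547]
tcp_rot: [0.0, 0.999, 0.048, -0.002]
force: [-8.0, -0.9, 3.9]
gripper_width: 0.004
```

Call:
move_arm --commands '[{"translation":[0.5,0.05,0],"dr":[0,0,0],"jaw":1},{"translation":[1,0.1,0],"dr":[0,0,0],"jaw":1},{"translation":[1.5,0.15,0],"dr":[0,0,0],"jaw":1},{"translation":[1.5,0.15,0],"dr":[0,0,0],"jaw":1}]'

```text
time: 16.95
tool_pos: [0.4459, 0.2156, 0.0547]
tcp_rot: [0.001, 0.999, 0.048, -0.003]
force: [-10.4, -0.5, 6.0]
gripper_width: 0.007
```

Call:
move_arm --commands '[{"translation":[0.5,0.05,0],"dr":[0,0,0],"jaw":1},{"translation":[1,0.1,0],"dr":[0,0,0],"jaw":1},{"translation":[1.5,0.15,0],"dr":[0,0,0],"jaw":1},{"translation":[1.5,0.15,0],"dr":[0,0,0],"jaw":1}]'

```text
time: 17.35
tool_pos: [0.446, 0.2156, 0.0547]
tcp_rot: [0.001, 0.999, 0.048, -0.005]
force: [-14.0, -0.6, 9.6]
gripper_width: 0.002
```

The tool halted at x = 0.4460 while the force rose from 8 to 14 N, so the bar end is against the stop at about 6 N. I'll back off straight, lift and check.

Call:
move_arm --commands '[{"translation":[-2,-0.2,0],"dr":[0,0,0],"jaw":1},{"translation":[-4,-0.4,0],"dr":[0,0,0],"jaw":1},{"translation":[-8,-0.8,0],"dr":[0,0,0],"jaw":1},{"translation":[-20,-2,0],"dr":[0,0,0],"jaw":1},{"translation":[-45,-4.5,0],"dr":[0,0,0],"jaw":1},{"translation":[-70,-7,0],"dr":[0,0,0],"jaw":1},{"translation":[-70,-7,40],"dr":[0,0,0],"jaw":1},{"translation":[-70,-7,80],"dr":[0,0,0],"jaw":1},{"translation":[-70,-50,120],"dr":[0,0,0],"jaw":1},{"translation":[-70,-90,130],"dr":[0,0,0],"jaw":1}]'

```text
time: 18.35
tool_pos: [0.3816, 0.1265, 0.1891]
tcp_rot: [-0.0, 0.999, 0.05, 0.004]
force: [1.0, -1.0, -0.1]
gripper_width: 0.006
```

Call:
move_arm --commands '[{"translation":[0,-45,10],"dr":[0,0,0],"jaw":1},{"translation":[0,-90,20],"dr":[0,0,0],"jaw":1},{"translation":[0,-130,20],"dr":[0,0,0],"jaw":1},{"translation":[0,-170,20],"dr":[0,0,0],"jaw":1},{"translation":[0,-170,20],"dr":[0,0,0],"jaw":1},{"translation":[0,-170,20],"dr":[0,0,0],"jaw":1}]'

```text
time: 18.95
tool_pos: [0.38, -0.0443, 0.2051]
tcp_rot: [-0.0, 0.999, 0.047, 0.001]
force: [-0.6, 0.4, 0.6]
gripper_width: 0.005
```

```bash
cp top.npz top_before.npz; cp side.npz side_before.npz; python3 ends.py
python3 - <<'E'
from h import *
a=load('top')['pixels'][180:310,160:270];b=load('side')['pixels'][265:385,140:300]
f=lambda x:cv2.resize(x,(400,480),interpolation=cv2.INTER_CUBIC)
cv2.imwrite('pics/end.png',np.hstack([f(a),f(b)])[...,::-1])
for n,bx in(('top',(200,222,194,206)),('side',(176,192,274,290))):
  for w in(n+'_before',n):
    d=load(w);h=cv2.cvtColor(d['pixels'],cv2.COLOR_RGB2HSV);x0,x1,y0,y1=bx;k=h[y0:y1,x0:x1]
    v,u=np.nonzero((k[...,0]>15)&(k[...,0]<32)&(k[...,1]>120));print(w,'screw px',len(u),u.mean()+x0,v.mean()+y0)
E
```

```text
top jig x -119.0 89.7 y -9.5 10.1 dy/dx [-0.002  0.189]
  depth [-119.5  -10.7   40.6] [88.2 10.6 60.9] z fit [-4.20000e-03  5.35449e+01]
side jig x -124.8 68.8 y -5.8 17.7 dy/dx [2.6000e-03 6.3739e+00]
  depth [-120.2   -5.8   38.5] [73.8 12.9 59. ] z fit [-2.00000e-04  5.16965e+01]
19.05 [-218.2 -250.2  205. ] [-0.73367568 -0.41280278  0.2628385 ] 0.004320457820524985
top_before screw px 48 210.60416666666666 201.64583333333334
top screw px 47 210.48936170212767 201.6595744680851
side_before screw px 71 184.01408450704224 282.80281690140845
side screw px 71 184.01408450704224 282.80281690140845
```

View pics/end.png

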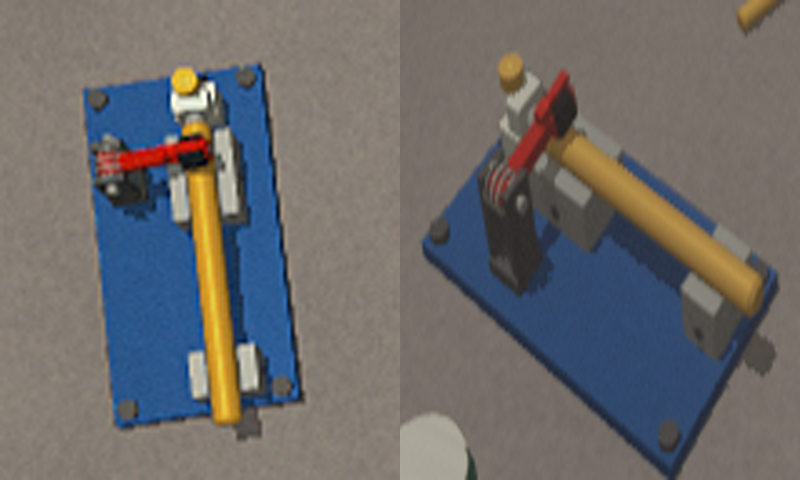

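The bar lies in both vees under the lifted roller, in the left half from (195,130) to (228,420), and the thumb screw hasn't moved. The two views disagree by a few mm on the near end, so I'll touch it again lightly to confirm the bar hasn't come back from the stop.

Call:
move_arm --commands '[{"translation":[0,45,-10],"dr":[0,0,0],"jaw":1},{"translation":[0,90,-20],"dr":[0,0,0],"jaw":1},{"translation":[0,135,-20],"dr":[0,0,0],"jaw":1},{"translation":[0,180,-20],"dr":[0,0,0],"jaw":1},{"translation":[0,225,-50],"dr":[0,0,0],"jaw":1},{"translation":[0,253,-90],"dr":[0,0,0],"jaw":1},{"translation":[0,253,-130],"dr":[0,0,0],"jaw":1},{"translation":[0,253,-150],"dr":[0,0,0],"jaw":1},{"translation":[0,253,-150],"dr":[0,0,0],"jaw":1},{"translation":[0,253,-150],"dr":[0,0,0],"jaw":1}]'

```text
time: 20.05
tool_pos: [0.3798, 0.2102, 0.0555]
tcp_rot: [-0.0, 0.999, 0.049, 0.0]
force: [0.8, 0.4, -0.1]
gripper_width: 0.004
```

Call:
move_arm --commands '[{"translation":[20,2,0],"dr":[0,0,0],"jaw":1},{"translation":[40,4,0],"dr":[0,0,0],"jaw":1},{"translation":[55,5.5,0],"dr":[0,0,0],"jaw":1},{"translation":[59,5.9,0],"dr":[0,0,0],"jaw":1},{"translation":[60,6,0],"dr":[0,0,0],"jaw":1},{"translation":[60,6,0],"dr":[0,0,0],"jaw":1}]'

```text
time: 20.65
tool_pos: [0.4402, 0.2153, 0.0559]
tcp_rot: [-0.0, 0.999, 0.048, 0.0]
force: [-0.5, -0.3, 0.2]
gripper_width: 0.007
```

Call:
move_arm --commands '[{"translation":[1,0.1,0],"dr":[0,0,0],"jaw":1},{"translation":[2,0.2,0],"dr":[0,0,0],"jaw":1},{"translation":[3,0.3,0],"dr":[0,0,0],"jaw":1},{"translation":[3,0.3,0],"dr":[0,0,0],"jaw":1}]'

```text
time: 21.05
tool_pos: [0.4431, 0.2154, 0.055]
tcp_rot: [0.0, 0.999, 0.048, -0.0]
force: [0.1, 0.1, -0.3]
gripper_width: 0.008
```

Call:
move_arm --commands '[{"translation":[0.5,0.05,0],"dr":[0,0,0],"jaw":1},{"translation":[1,0.1,0],"dr":[0,0,0],"jaw":1},{"translation":[1.5,0.15,0],"dr":[0,0,0],"jaw":1},{"translation":[1.5,0.15,0],"dr":[0,0,0],"jaw":1}]'

```text
time: 21.45
tool_pos: [0.4448, 0.2155, 0.055]
tcp_rot: [0.0, 0.999, 0.048, 0.0]
force: [-0.2, -0.6, -0.8]
gripper_width: 0.006
```

Call:
move_arm --commands '[{"translation":[0.5,0.05,0],"dr":[0,0,0],"jaw":1},{"translation":[1,0.1,0],"dr":[0,0,0],"jaw":1},{"translation":[1.5,0.15,0],"dr":[0,0,0],"jaw":1},{"translation":[1.5,0.15,0],"dr":[0,0,0],"jaw":1}]'

```text
time: 21.85
tool_pos: [0.4457, 0.2156, 0.055]
tcp_rot: [0.0, 0.999, 0.048, -0.001]
force: [-1.3, -0.3, 0.9]
gripper_width: 0.008
```

Call:
move_arm --commands '[{"translation":[0.5,0.05,0],"dr":[0,0,0],"jaw":1},{"translation":[1,0.1,0],"dr":[0,0,0],"jaw":1},{"translation":[1.5,0.15,0],"dr":[0,0,0],"jaw":1},{"translation":[1.5,0.15,0],"dr":[0,0,0],"jaw":1}]'

```text
time: 22.25
tool_pos: [0.4458, 0.2157, 0.0549]
tcp_rot: [0.0, 0.999, 0.048, -0.002]
force: [-6.8, -0.9, 5.6]
gripper_width: 0.008
```

Call:
move_arm --commands '[{"translation":[0.7,0.07,0],"dr":[0,0,0],"jaw":1},{"translation":[1.4,0.14,0],"dr":[0,0,0],"jaw":1},{"translation":[2,0.2,0],"dr":[0,0,0],"jaw":1},{"translation":[2,0.2,0],"dr":[0,0,0],"jaw":1}]'

```text
time: 22.65
tool_pos: [0.446, 0.2157, 0.0549]
tcp_rot: [0.001, 0.999, 0.048, -0.004]
force: [-10.8, -1.6, 9.0]
gripper_width: 0.007
```

Call:
move_arm --commands '[{"translation":[-1,-0.1,0],"dr":[0,0,0],"jaw":1},{"translation":[-2,-0.2,0],"dr":[0,0,0],"jaw":1},{"translation":[-4,-0.4,0],"dr":[0,0,0],"jaw":1},{"translation":[-6,-0.6,0],"dr":[0,0,0],"jaw":1},{"translation":[-15,-1.5,0],"dr":[0,0,0],"jaw":1},{"translation":[-40,-4,0],"dr":[0,0,0],"jaw":1},{"translation":[-70,-7,0],"dr":[0,0,0],"jaw":1},{"translation":[-70,-7,40],"dr":[0,0,0],"jaw":1},{"translation":[-70,-7,80],"dr":[0,0,0],"jaw":1},{"translation":[-70,-50,120],"dr":[0,0,0],"jaw":1}]'

```text
time: 23.65
tool_pos: [0.3792, 0.1742, 0.1706]
tcp_rot: [-0.001, 0.999, 0.051, 0.001]
force: [1.3, 0.4, 0.1]
gripper_width: 0.005
```

Call:
move_arm --commands '[{"translation":[0,-40,20],"dr":[0,0,0],"jaw":1},{"translation":[0,-80,20],"dr":[0,0,0],"jaw":1},{"translation":[0,-120,20],"dr":[0,0,0],"jaw":1},{"translation":[0,-120,20],"dr":[0,0,0],"jaw":1},{"translation":[0,-120,20],"dr":[0,0,0],"jaw":1}]'

```text
time: 24.15
tool_pos: [0.3796, 0.0521, 0.189]
tcp_rot: [-0.0, 0.999, 0.047, 0.0]
force: [-0.3, 0.1, 0.1]
gripper_width: 0.009
```

```bash
python3 ends.py
python3 - <<'E'
from h import *
for n,bx in(('top',(200,222,194,206)),('side',(176,192,274,290))):
    d=load(n);h=cv2.cvtColor(d['pixels'],cv2.COLOR_RGB2HSV);x0,x1,y0,y1=bx;k=h[y0:y1,x0:x1]
    v,u=np.nonzero((k[...,0]>15)&(k[...,0]<32)&(k[...,1]>120));print(n,'screw px',len(u),u.mean()+x0,v.mean()+y0)
print(r.finish_job())
E
```

```text
top jig x -119.0 89.7 y -9.5 10.1 dy/dx [-0.0025  0.1624]
  depth [-119.4   -9.9   40.8] [88.6 10.3 61.9] z fit [-4.00000e-03  5.36754e+01]
side jig x -124.8 68.8 y -5.8 17.6 dy/dx [2.3000e-03 6.3869e+00]
  depth [-119.7   -6.5   39.2] [75.8 13.6 59.2] z fit [1.00000e-04 5.16568e+01]
24.25 [-209.4 -154.4  188.9] [ 0.17129722 -0.07119486  0.6532113 ] 0.008250771296287472
top screw px 47 210.48936170212767 201.6595744680851
side screw px 70 184.07142857142858 282.7714285714286
the job is handed in; nothing more can be done
None
```

The brass bar is in the jig, lying in both vees with the roller riding on it and its end against the stop. I handed the job in at about 24 s, with the arm clear of everything.

I took the bar from the middle notch of the rack and laid it in the vees with its end short of the roller. I then pushed it in from its near end with the closed fingers:

- **Roller:** it lifted at the highest push I read, about 18 N; the bar then slid on at about 8 N.
- **Stop:** the tool halted at x = 0.4460 m while the force rose to 14 N, so the stop took about 6 N, well under its 15 N.

**Last checks:**
- **Second touch:** feeling the near end again met the bar at x ≈ 0.4457 m and held at 0.4460 m under 11 N, so it had not come back from the stop to within about 0.3 mm.
- **Stop setting:** the thumb screw's position in both images was the same before and after to about 0.1 pixel, so I saw no shift of the stop.
- **Seating:** the bar measured level and in line with the vees.
- **Disagreement:** the side camera's plane projection put the near end about 5 mm further back than the top view, the depth readings and the touch did. I put that down to the height of the plane I projected onto, and went by the touch.
- **Not checked:** I saw the roller bearing on the bar only in the pictures and did not measure the hold-down angle. I did not measure the other bars and bench items again at the end; I only noticed nothing out of place in the pictures.

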